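# Sweep the chips off the fixture bed

### The job

Take the scraper block from its rubber mat and with it sweep all five metal chips along the fixture bed, between the rails, off the end into the empty steel tray (not into the bin of pins). Then stand the scraper upright again on the middle of its mat, lying the same way as the mat. Do not touch the chips with the gripper, and leave the cutters, spanner and brush where they are.

Things in the scene. Friction and masses are not known exactly. Their poses are not given: they have to be found in the camera images.
- bed: fixed grey cast fixture bed, 150 mm wide (its x), 200 mm long (its y), foot 170 mm wide; origin: centre of its underside on the worktop. Its flat dark top is 60 mm above the origin; a rail 12 mm wide and 12 mm high (tops at 72 mm) runs along each long side, leaving a channel 126 mm wide. Both ends (+y, -y) are open, without wall.
- tray: fixed empty folded sheet-steel tray, 140 (its x) x 120 (its y) x 45 mm high, 3 mm walls, open on top, standing 2 mm off one end of the bed (at the bed's +y or -y end, it varies); its axes lie parallel to the bed's. Origin at the centre of its underside.
- pin_bin: fixed red plastic bin full of steel pins, 100 (its x) x 120 (its y) x 50 mm high, at the other end of the bed; origin at the centre of its underside. No chip belongs in it.
- scraper: loose scraper block, 0.2 to 0.35 kg: a straight block 112 mm long (its x), 26 mm thick (its y), 32 mm high with a flat black lip as foot; on it an upright light wooden grip rib 70 mm long (x), 18 mm thick (y), from 32 to 72 mm above the origin. Origin: centre of the lip's underside. Grip across the rib (along y). Starts upright on the mat.
- mat: fixed black rubber mat, 150 (its x) x 80 (its y) x 5 mm; origin at the centre of its underside, top 5 mm above it. The scraper's place.
- cutters: loose blue-handled cutters, 143 x 56 x 11 mm, bystander; origin under its middle
- spanner: loose spanner, 178 x 27 x 9 mm, bystander; origin under its middle
- brush: loose flat paint brush, 169 x 24 x 10 mm, bystander; origin under its middle
- chip_1: loose broken curled metal chip, an open C of 7 mm thick bare aluminium, about 33 mm across and 7 mm high; origin near the middle of its underside. Starts lying on the bed's top between the rails.
- chip_2: loose broken curled metal chip, an open C of 7 mm thick bare aluminium, about 34 mm across and 7 mm high; origin near the middle of its underside. Starts lying on the bed's top between the rails.
- chip_3: loose broken curled metal chip, an open C of 7 mm thick bare aluminium, about 31 mm across and 7 mm high; origin near the middle of its underside. Starts lying on the bed's top between the rails.
- chip_4: loose flat offcut sliver of bare aluminium, 32 x 13 x 8 mm; origin at the middle of its underside. Starts lying on the bed's top between the rails.
- chip_5: loose flat offcut sliver of bare aluminium, 28 x 18 x 7 mm; origin at the middle of its underside. Starts lying on the bed's top between the rails.

How it is judged:
By the outcome, as a careful person would: the job done as asked, in the order asked, and still so for the second after the job is handed in, with the robot touching nothing.
It also fails if it takes over 48 s, if anything falls off the work surface, if the arm or the gripper's body presses on something with over 40 N, if the wrist force passes 120 N, or if a joint passes its speed limit or range.

### The arm

A 6-joint arm with a two-finger parallel gripper is mounted at the origin on a cart in front of the work surface, level with it; the furniture and walls round the work are solid. World frame = base frame: x ahead of the robot, y to its left, z up, the work surface at z = 0. Lengths are in m, angles in rad, forces in N, time in s.
With the tool pointing down it reaches from about 0.3 to 0.75 m from the base axis. Payload 8.5 kg.
Tool frame: the origin (TCP) lies midway between the tips of the shut fingers; the grasp point (between the pads) lies 19 mm behind it (bot.pinch_z is the distance from the TCP to the grasp point, in m); z points along the fingers, y is the line along which they close (so a half turn about z gives the same grasp; the last joint's range is limited). The gripper opens to 88 mm and grips with 3 to 60 N. Pads are 18 mm wide; open, the fingers measure 123 mm over their backs; the gripper's body (75 mm by 187 mm) begins 45 mm behind the grasp point.
Start: joints at [1.086, 0.381, 1.297, -0, 1.464, -0.215], TCP at [0.147, 0.53, 0.239] pointing down, gripper open.
Joint ranges: [-3.11, 3.11], [-0.89, 2.33], [0.22, 2.48], [-1.42, 4.56], [0.17, 2.85], [-2.88, 2.88]. Speed limits (rad/s): [2.39, 2.39, 3.14, 3.14, 3.14, 3.14].

### API

Orientations are given as a unit quaternion [x, y, z, w].
In Python, from rig import bot gives the robot as it stands.
- The arm moves only by the shell command python3 -m jog 'ROWS'. ROWS is JSON, a list of rows, each a list of 5 numbers: the shift along the tool's x, y, z in units of 250 mm (1.0 is 250 mm), then the turn about the tool's z in units of 90 degrees (1.0 is 90 degrees), then the opening, from -1 (shut) to 1 (fully open). In form: [[dx, dy, dz, roll, hand], ...]. A call has 1 to 10 rows; each row shifts and turns the commanded pose from where the row before left it, along the tool's axes as they then stand; what a row does not reach is not made up. A row lasts 1/12 s, in which the tool goes at most 41.7 mm and 7.16 degrees, less where a joint would pass 70% of its speed; a pose out of reach is approached as far as the arm can. A call with a number of a shift or a turn outside -1 to 1 is refused whole. A call with a gripper value outside its range is refused whole. The fingers move at their own pace and stop on an object; the grip force is fixed at half the most. Time passes only in rows, so rows that do not move let the fingers close. It gives the time, the measured TCP pose, the force, the opening and the grip force at its end, in the units of the state.
- bot.get_obs(): the state, without advancing time (a new reading comes with each control period).
- bot.grab_frame(name): name is "scene" or "top"; returns a dict with "pixels" (384x512x3 uint8, red, green, blue), "intrinsics" (3x3 intrinsics, pixels), "rvec" (rotation vector, rad) and "tvec" (3), from world to camera coordinates, as OpenCV has them. Camera axes: x right, y down, z forward; pixel columns grow to the right and rows downward; lengths in m; the calibration is good to about 2 mm. A picture is of the moment at which its call begins. There is no depth.
- bot.sign_off(): hands the job in; it is judged then, once.
The state is a dict: "t": time; "q": joint angles; "qvel": joint speeds; "joint_torque": joint torques, N m; "position": TCP position; "tool_rot": TCP orientation; "ft_force": force on the tool from outside, world axes, zero at the start; "ft_torque": the same for the moment, N m; "width": finger opening in m; "grip_force": force on a finger pad.
Only numpy, scipy, OpenCV 4.12 (cv2) and the standard library are available. Lean on these libraries where they do the work, as an engineer would, in place of code of your own. Each camera call takes 0.05 s, during which the arm holds its last target. There are 200 camera calls.

## Working session

There is one attempt and no reset: what is moved stays moved. The work goes in short steps, Python scripts to look and compute and a shell command to move; the robot and the scene stay as the last step left them, time stands still between calls to the robot, and variables do not carry over. Pictures are saved under pics/ and viewed, at most 10 in all, crops included, and the job is handed in when it is done.

```bash
mkdir -p pics; ls
python3 - <<'E'
from rig import bot
import cv2, numpy as np
o=bot.get_obs(); print(o['t'],o['position'],o['tool_rot'],o['width'],bot.pinch_z)
for n in('top','scene'):
    f=bot.grab_frame(n); np.savez(f'pics/{n}0.npz',**f)
    cv2.imwrite(f'pics/{n}0.png',cv2.resize(f['pixels'][:,:,::-1],(800,600),interpolation=cv2.INTER_CUBIC))
    R=cv2.Rodrigues(np.array(f['rvec']))[0]; print(n,np.round(f['intrinsics'],1).tolist(),R.round(3).tolist(),(-R.T@np.array(f['tvec']).ravel()).round(3))
E
```

```text
pics
0.0 [0.14648187 0.52983998 0.23815604] [ 1.34486924e-01  9.90915115e-01 -6.69126835e-04 -2.30933622e-04] 0.0882516000038263 0.0187
top [[395.0, 0.0, 257.0], [0.0, 395.0, 192.2], [0.0, 0.0, 1.0]] [[0.02, -1.0, -0.023], [-0.985, -0.016, -0.173], [0.172, 0.026, -0.985]] [ 0.362 -0.193  1.172]
scene [[355.4, 0.0, 259.7], [0.0, 355.4, 193.9], [0.0, 0.0, 1.0]] [[-0.628, -0.778, -0.015], [-0.574, 0.476, -0.666], [0.525, -0.41, -0.746]] [0.02  0.246 0.813]
```

View pics/top0.png

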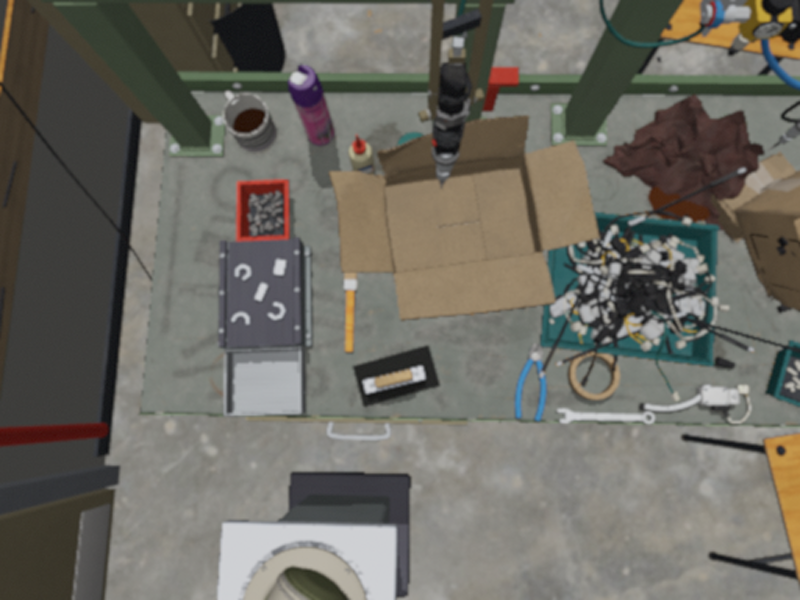

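View pics/scene0.png

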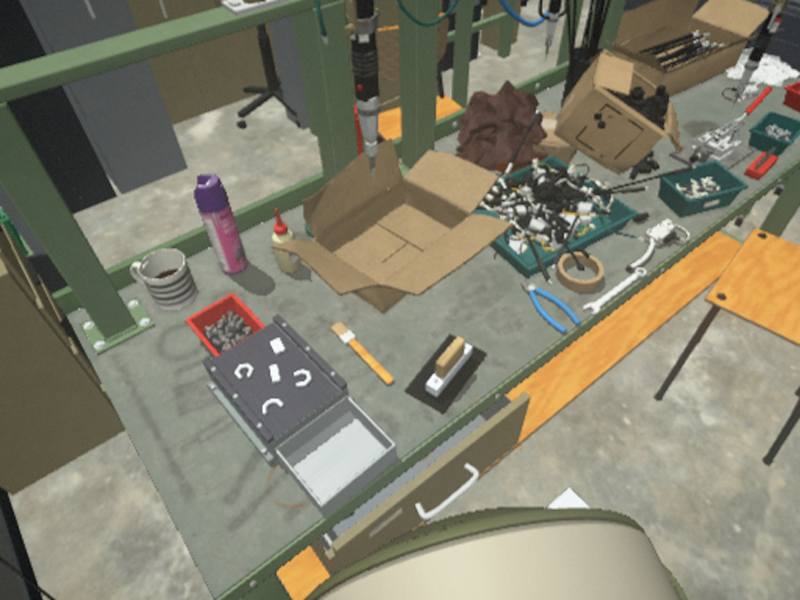

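The top view (800×600 pixels) shows:
- **Bed:** at about (262,293), with five chips on it.
- **Tray:** at (263,380), on the robot's side of the bed.
- **Pin bin:** at (263,210), at the far end.
- **Mat and scraper:** at (396,376).
- **Brush:** at (350,312), between the bed and the mat.

So the sweep goes toward -x. The scene view confirms this.

```bash
cat > h.py <<'E'
import numpy as np, cv2
def cast(f,px,z):
    K=np.array(f['intrinsics']);R=cv2.Rodrigues(np.array(f['rvec']))[0];t=np.array(f['tvec']).ravel()
    p=np.c_[np.array(px,float).reshape(-1,2),np.ones(np.size(px)//2)]
    d=p@np.linalg.inv(K).T@R; c=-R.T@t
    return (c+d*((z-c[2])/d[:,2])[:,None])[:,:2]
def proj(f,P):
    return cv2.projectPoints(np.array(P,float).reshape(-1,3),np.array(f['rvec'],float),np.array(f['tvec'],float),np.array(f['intrinsics'],float),None)[0].reshape(-1,2)
def rects(f,mask,z,roi,amin=30,n=8):
    m=np.zeros(mask.shape,np.uint8);x0,y0,x1,y1=roi;m[y0:y1,x0:x1]=mask[y0:y1,x0:x1]
    out=[]
    for c in sorted(cv2.findContours(m,cv2.RETR_EXTERNAL,cv2.CHAIN_APPROX_NONE)[0],key=cv2.contourArea,reverse=True)[:n]:
        if cv2.contourArea(c)<amin: continue
        w=(cast(f,c.reshape(-1,2),z)*1000).astype(np.float32); r=cv2.minAreaRect(w)
        out.append(tuple(np.round(np.r_[r[0],r[1],r[2]],1)))
    return out
E
python3 - <<'E'
from h import *
for n in('top','scene'):
    f=dict(np.load(f'pics/{n}0.npz')); im=f['pixels'];h=cv2.cvtColor(im,cv2.COLOR_RGB2HSV);H,S,V=h[...,0].astype(int),h[...,1].astype(int),h[...,2].astype(int)
    s=1/1.5625
    roi={'top':dict(bed=(205,220,320,352),mat=(345,340,445,410),bin=(225,170,300,245),tray=(205,340,310,425)),
     'scene':dict(bed=(195,310,360,450),mat=(400,325,490,415),bin=(180,285,270,360),tray=(270,395,400,515))}[n]
    roi={k:tuple(int(a*s) for a in v) for k,v in roi.items()}
    x0,y0,x1,y1=roi['bed']; 
    bx=proj(f,[[0,0,0]])
    print(n,'V at bed',im[[y0+5,(y0+y1)//2,(y0+y1)//2+3],(x0+x1)//2].tolist())
    br=(V>150)&(S<60)
    print('bed',rects(f,((V<95)),.06,roi['bed'],200))
    print('chips',rects(f,br,.067,roi['bed'],8))
    print('mat',rects(f,(V<50),.005,roi['mat'],100))
    print('wood',rects(f,(S>70)&(V>120)&(H<30),.077,roi['mat'],10))
    print('white',rects(f,br,.037,roi['mat'],10))
    print('bin',rects(f,(S>150)&((H<8)|(H>172)),.05,roi['bin'],50))
    print('tray',rects(f,(V>120)&(S<40),.045,roi['tray'],100))
f=dict(np.load('pics/top0.npz'))
a=f['pixels'][135:272,130:210,::-1]; b=f['pixels'][215:265,220:290,::-1]
cv2.imwrite('pics/crop0.png',np.hstack([cv2.resize(a,(350,600),interpolation=cv2.INTER_NEAREST),cv2.copyMakeBorder(cv2.resize(b,(420,300),interpolation=cv2.INTER_NEAREST),0,300,0,0,0)]))
E
```

```text
top V at bed [[106, 105, 103], [194, 195, 199], [208, 209, 212]]
bed [(np.float64(561.5), np.float64(59.4), np.float64(208.7), np.float64(97.6), np.float64(6.7)), (np.float64(565.7), np.float64(133.3), np.float64(201.2), np.float64(71.5), np.float64(2.3))]
chips [(np.float64(615.3), np.float64(64.4), np.float64(26.6), np.float64(20.2), np.float64(0.8)), (np.float64(568.6), np.float64(95.8), np.float64(14.1), np.float64(32.8), np.float64(71.6)), (np.float64(532.0), np.float64(63.5), np.float64(24.7), np.float64(30.7), np.float64(66.3)), (np.float64(605.5), np.float64(131.9), np.float64(27.6), np.float64(26.3), np.float64(47.8)), (np.float64(519.9), np.float64(129.6), np.float64(33.0), np.float64(18.4), np.float64(79.7))]
mat [(np.float64(422.5), np.float64(-153.4), np.float64(75.1), np.float64(142.2), np.float64(16.9))]
wood [(np.float64(415.1), np.float64(-150.9), np.float64(17.3), np.float64(61.4), np.float64(15.1)), (np.float64(470.7), np.float64(-70.3), np.float64(22.3), np.float64(16.7), np.float64(1.0))]
white [(np.float64(426.3), np.float64(-193.1), np.float64(24.1), np.float64
[... 1518 characters left out ...]
loat64(32.2), np.float64(51.5)), (np.float64(432.5), np.float64(-69.4), np.float64(12.7), np.float64(30.5), np.float64(16.9)), (np.float64(431.4), np.float64(-247.8), np.float64(19.5), np.float64(18.1), np.float64(45.5)), (np.float64(361.8), np.float64(-187.6), np.float64(7.9), np.float64(22.6), np.float64(45.5))]
bin [(np.float64(729.2), np.float64(107.2), np.float64(110.0), np.float64(98.1), np.float64(3.1))]
tray [(np.float64(396.9), np.float64(57.9), np.float64(140.1), np.float64(204.5), np.float64(2.3)), (np.float64(380.9), np.float64(189.1), np.float64(98.3), np.float64(53.8), np.float64(2.7)), (np.float64(298.3), np.float64(83.4), np.float64(79.6), np.float64(16.9), np.float64(90.0))]
```

View pics/crop0.png

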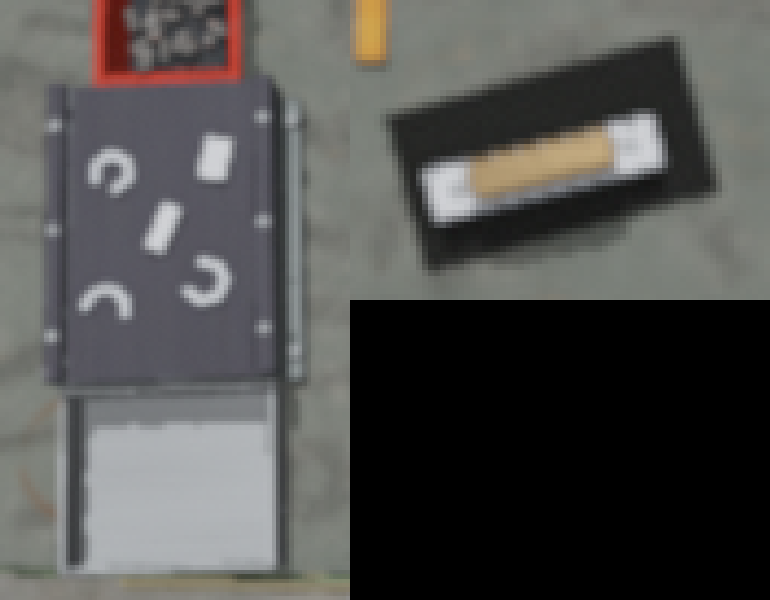

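The crop shows the three rail screws on each side, the mat's corners and the scraper's ends clearly. I'll use these to get the bed axis, the mat pose and the scraper pose.

```bash
cat > to.py <<'E'
import sys,numpy as np
from rig import bot
from scipy.spatial.transform import Rotation as Rn
# to.py x y z yaw_deg(of tool y): total tool-frame shift/roll left, in move units
o=bot.get_obs();R=Rn.from_quat(o['tool_rot']).as_matrix();p=np.array(o['position'])
x,y,z,a=map(float,sys.argv[1:5])
yaw=np.degrees(np.arctan2(R[1,1],R[0,1])); d=R.T@(np.array([x,y,z])-p)
print('t',round(o['t'],2),'p',p.round(4),'yaw',yaw.round(2),'tilt',np.degrees(np.arccos(-R[2,2])).round(2),'F',np.round(o['ft_force'],1),'w',round(o['width'],4))
r=-((a-yaw+180)%360-180)
print('shift units',(d/.25).round(4),'roll units',round(r/90,4),'min rows',np.ceil(np.linalg.norm(d)/.0417),np.ceil(abs(r)/7.16))
E
python3 - <<'E'
from h import *
f=dict(np.load('pics/top0.npz'))
A=lambda c:np.array(c,float)/[4.375,600/137]-.5+[130,135]
L=cast(f,A([(54,125),(53,230),(51,336)]),.072)*1e3;Rr=cast(f,A([(262,117),(263,221),(265,328)]),.072)*1e3
print('L',L.round(1).tolist(),'R',Rr.round(1).tolist())
print('bed c',((L+Rr).mean(0)/2).round(1)*1, 'mid',(L[1]+Rr[1])/2,'yawL/R',[np.degrees(np.arctan2(*(s[0]-s[2])[::-1])).round(2) for s in(L,Rr)],'cross',[np.degrees(np.arctan2(*(L[i]-Rr[i])[::-1])).round(2)-90 for i in range(3)],'width',np.linalg.norm(L-Rr,axis=1).round(1))
print('bed corners z.072',(cast(f,A([(50,85),(272,80),(275,380),(48,383)]),.072)*1e3).round(1).tolist())
print('bed near/far mid edge z.06',(cast(f,A([(160,383),(160,84)]),.06)*1e3).round(1).tolist())
B=lambda c:np.array(c,float)/6-.5+[220,215]
m=cast(f,B([(387,115),(675,38),(717,188),(430,270)]),.005)*1e3
print('mat',m.mean(0).round(1),m.round(1).tolist(),[np.degrees(np.arctan2(*(m[a]-m[b])[::-1])).round(2) for a,b in((0,1),(3,2),(0,3),(1,2))])
w=cast(f,B([(420,162),(655,110),(668,167),(432,227)]),.037)*1e3
print('scr body top',w.mean(0).round(1),[np.degrees(np.arctan2(*(w[a]-w[b])[::-1])).round(2) for a,b in((0,1),(3,2),(0,3),(1,2))],np.linalg.norm(w[0]-w[1]),np.linalg.norm(w[0]-w[3]))
w=cast(f,B([(468,158),(609,127),(614,163),(475,196)]),.077)*1e3
print('wood top',w.mean(0).round(1),[np.degrees(np.arctan2(*(w[a]-w[b])[::-1])).round(2) for a,b in((0,1),(3,2),(0,3),(1,2))],np.linalg.norm(w[0]-w[1]),np.linalg.norm(w[0]-w[3]))
# wood in scene view for check
f=dict(np.load('pics/scene0.npz'));h=cv2.cvtColor(f['pixels'],cv2.COLOR_RGB2HSV)
E
python3 to.py .415 -.05 .238 74.4; python3 to.py .415 -.15 .06 15.1
```

```text
L [[634.6, 170.7], [564.2, 166.4], [494.7, 162.7]] R [[642.0, 33.2], [572.4, 29.1], [502.3, 24.3]]
bed c [568.4  97.8] mid [568.31534034  97.74828672] yawL/R [np.float64(3.27), np.float64(3.65)] cross [np.float64(3.0799999999999983), np.float64(3.3900000000000006), np.float64(3.1299999999999955)] width [137.7 137.5 138.6]
bed corners z.072 [[661.7, 175.3], [667.2, 27.9], [468.9, 16.2], [464.4, 162.5]]
bed near/far mid edge z.06 [[466.8, 93.3], [666.7, 105.3]]
mat [ 427.1 -324.2] [[443.8, -243.5], [484.1, -384.5], [411.4, -403.9], [369.3, -264.9]] [np.float64(105.97), np.float64(106.85), np.float64(16.05), np.float64(14.94)]
scr body top [ 418.6 -316.5] [np.float64(103.48), np.float64(105.21), np.float64(10.88), np.float64(12.27)] 114.60607247976107 30.980298348573815
wood top [ 419.  -311.1] [np.float64(103.4), np.float64(104.33), np.float64(10.65), np.float64(7.49)] 66.28677640570166 17.49860626666493
t 0.1 p [0.1465 0.5299 0.2382] yaw 74.54 tilt 0.08 F [1.  0.1 0.5] w 0.0881
shift units [-1.6534 -1.9493  0.0028] roll units 0.0016 min rows 16.0 1.0
t 0.1 p [0.1465 0.5299 0.2382] yaw 74.54 tilt 0.08 F [1.  0.1 0.5] w 0.0881
shift units [-1.7602 -2.334   0.7153] roll units 0.6605 min rows 19.0 9.0
```

```bash
python3 -m jog '[[-0.09,-0.11,0,0,1],[-0.09,-0.11,0,0,1],[-0.09,-0.11,0,0,1],[-0.09,-0.11,0,0,1],[-0.09,-0.11,0,0,1],[-0.09,-0.11,0,0,1],[-0.09,-0.11,0,0,1],[-0.09,-0.11,0,0,1],[-0.09,-0.11,0,0,1]]'
python3 -m jog '[[-0.09,-0.11,0,0,1],[-0.09,-0.11,0,0,1],[-0.09,-0.11,0,0,1],[-0.09,-0.11,0,0,1],[-0.09,-0.11,0,0,1],[-0.09,-0.11,0,0,1],[-0.09,-0.11,0,0,1],[-0.09,-0.11,0,0,1],[-0.09,-0.11,0,0,1]]'
python3 - <<'E'
from h import *
f=dict(np.load('pics/top0.npz'))
B=lambda c:(np.array(c,float)-[350,0])/6-.5+[220,215]
def rep(n,c,z):
    m=cast(f,B(c),z)*1e3
    print(n,m.mean(0).round(1),m.round(1).tolist(),'yaw',[np.degrees(np.arctan2(*(m[a]-m[b])[::-1])).round(2) for a,b in((0,1),(3,2),(0,3),(1,2))],'size',[np.linalg.norm(m[a]-m[b]).round(1) for a,b in((0,1),(3,2),(0,3),(1,2))])
rep('mat',[(387,115),(675,38),(717,188),(430,270)],.005)
rep('body',[(420,162),(655,110),(668,167),(432,227)],.037)
rep('wood',[(468,158),(609,127),(614,163),(475,196)],.077)
h=cv2.cvtColor(f['pixels'],cv2.COLOR_RGB2HSV).astype(int);S,V=h[...,1],h[...,2]
for T in(50,60,70,75):print(T,rects(f,((V<T)|((V>130))),.005,(222,220,284,262),100,1))
E
```

```text
t: 0.85
position: [0.2758, 0.236, 0.2387]
tool_rot: [0.134, 0.991, -0.0, -0.0]
ft_force: [0.2, 0.4, 0.4]
width: 0.0883
grip_force: 0.0
t: 1.6
position: [0.4052, -0.0568, 0.2386]
tool_rot: [0.135, 0.991, 0.0, -0.0]
ft_force: [0.6, 0.9, 0.1]
width: 0.0879
grip_force: 0.0
mat [ 423.9 -153.3] [[440.6, -71.5], [481.1, -212.6], [408.1, -234.0], [365.8, -95.0]] yaw [np.float64(106.02), np.float64(106.9), np.float64(17.46), np.float64(16.35)] size [np.float64(146.8), np.float64(145.3), np.float64(78.3), np.float64(76.1)]
body [ 415.4 -150.5] [[416.4, -91.4], [443.2, -203.0], [416.3, -209.5], [385.9, -98.0]] yaw [np.float64(103.5), np.float64(105.26), np.float64(12.33), np.float64(13.71)] size [np.float64(114.8), np.float64(115.5), np.float64(31.2), np.float64(27.7)]
wood [ 416.  -150.8] [[416.7, -117.0], [432.1, -181.6], [415.7, -184.1], [399.5, -120.7]] yaw [np.float64(103.42), np.float64(104.36), np.float64(12.1), np.float64(8.95)] size [np.float64(66.4), np.float64(65.5), np.float64(17.6), np.float64(16.6)]
50 [(np.float64(422.5), np.float64(-153.4), np.float64(75.1), np.float64(142.2), np.float64(16.9))]
60 [(np.float64(422.4), np.float64(-153.2), np.float64(76.8), np.float64(144.5), np.float64(17.0))]
70 [(np.float64(422.1), np.float64(-153.4), np.float64(79.1), np.float64(146.4), np.float64(17.0))]
75 [(np.float64(422.0), np.float64(-153.2), np.float64(80.7), np.float64(146.8), np.float64(16.7))]
```

```bash
python3 -m jog '[[0,0,0,0.074,1],[0,0,0,0.074,1],[0,0,0,0.074,1],[0,0,0,0.074,1],[0,0,0,0.074,1],[0,0,0,0.074,1],[0,0,0,0.074,1],[0,0,0,0.074,1],[0,0,0,0.075,1],[0,0,0,0,1]]'; python3 to.py .4155 -.1507 .12 14.5
```

```text
t: 2.43
position: [0.4049, -0.0549, 0.2386]
tool_rot: [0.614, 0.789, -0.0, -0.0]
ft_force: [0.3, 0.5, 0.3]
width: 0.0885
grip_force: 0.0
t 2.43 p [ 0.4049 -0.0549  0.2386] yaw 14.27 tilt 0.03 F [0.3 0.5 0.3] w 0.0885
shift units [-0.3821 -0.053   0.4741] roll units -0.0026 min rows 4.0 1.0
```

```bash
python3 -m jog '[[-0.0764,-0.0106,0.095,0,1],[-0.0764,-0.0106,0.095,0,1],[-0.0764,-0.0106,0.095,0,1],[-0.0764,-0.0106,0.095,0,1],[-0.0764,-0.0106,0.095,0,1],[0,0,0,0,1]]'; python3 to.py .4155 -.1507 .041 14.5
python3 - <<'E'
from rig import bot
from h import *
f=bot.grab_frame('scene');cv2.imwrite('pics/pre.png',cv2.resize(f['pixels'][190:300,230:340,::-1],(600,600)))
E
```

```text
t: 2.93
position: [0.4151, -0.1523, 0.1166]
tool_rot: [0.612, 0.791, -0.0, -0.003]
ft_force: [-0.1, 1.3, -0.1]
width: 0.088
grip_force: 0.0
t 2.93 p [ 0.4151 -0.1523  0.1166] yaw 14.58 tilt 0.33 F [-0.1  1.3 -0.1] w 0.088
shift units [0.0048 0.0043 0.3024] roll units 0.0009 min rows 2.0 1.0
```

View pics/pre.png

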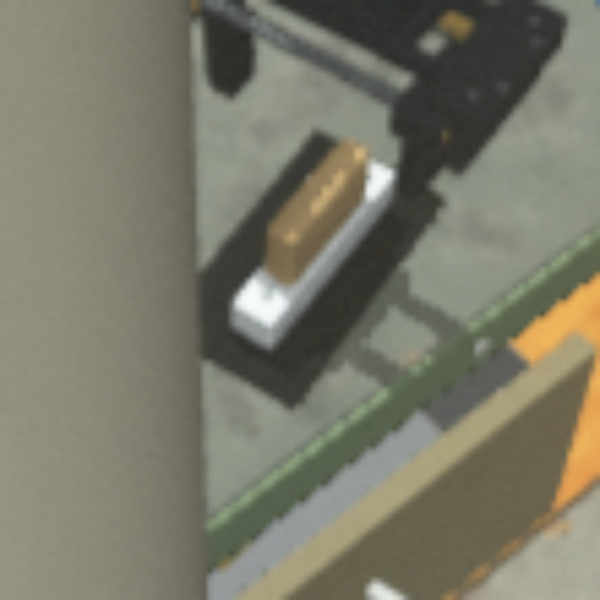

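The fingers, at crop pixels (230,60) and (420,150), straddle the rib at (317,210), directly above it. I'll descend and grip.

```bash
python3 -m jog '[[0.002,0.002,0.075,0,1],[0.002,0.002,0.075,0,1],[0,0,0.075,0,1],[0,0,0.05,0,1],[0,0,0.025,0,1],[0,0,0,0,1],[0,0,0,0,1]]'; python3 to.py .4155 -.1507 .041 14.5
```

```text
t: 3.57
position: [0.4172, -0.1493, 0.0459]
tool_rot: [0.612, 0.791, 0.0, 0.001]
ft_force: [0.2, 0.3, 1.1]
width: 0.0882
grip_force: 0.0
t 3.57 p [ 0.4172 -0.1493  0.0459] yaw 14.59 tilt 0.06 F [0.2 0.3 1.1] w 0.0882
shift units [-0.0038 -0.0081  0.0197] roll units 0.001 min rows 1.0 1.0
```

```bash
python3 -m jog '[[-0.004,-0.006,0.015,0,1],[0,0,0,0,1],[0,0,0,0,-1],[0,0,0,0,-1],[0,0,0,0,-1],[0,0,0,0,-1],[0,0,0,0,-1],[0,0,0,0,-1],[0,0,0,0,-1]]'; python3 to.py .4155 -.1507 .041 14.5
```

```text
t: 4.32
position: [0.4156, -0.1509, 0.0413]
tool_rot: [0.612, 0.791, -0.0, 0.0]
ft_force: [0.1, 0.8, -0.1]
width: 0.0433
grip_force: 0.0
t 4.32 p [ 0.4156 -0.1509  0.0413] yaw 14.51 tilt 0.0 F [ 0.1  0.8 -0.1] w 0.0433
shift units [ 0.0007 -0.0004  0.001 ] roll units 0.0002 min rows 1.0 1.0
```

```bash
python3 -m jog '[[0,0,0,0,-1],[0,0,0,0,-1],[0,0,0,0,-1],[0,0,0,0,-1],[0,0,0,0,-1],[0,0,0,0,-1],[0,0,0,0,-1],[0,0,0,0,-1]]'; python3 to.py .4155 -.1507 .041 14.5
```

```text
t: 4.98
position: [0.4156, -0.1508, 0.0411]
tool_rot: [0.612, 0.791, 0.0, -0.0]
ft_force: [0.9, 0.4, -1.9]
width: 0.0175
grip_force: 29.7
t 4.98 p [ 0.4156 -0.1508  0.0411] yaw 14.51 tilt 0.02 F [ 0.9  0.4 -1.9] w 0.0175
shift units [ 0.0004 -0.0001  0.0006] roll units 0.0001 min rows 1.0 1.0
```

```bash
python3 -m jog '[[0,0,-0.06,0,-1],[0,0,-0.12,0,-1],[0,0,-0.15,0,-1],[0,0,-0.15,0,-1],[0,0,0,0.062,-1],[0,0,0,0.062,-1],[0,0,0,0,-1]]'; python3 to.py .42 .09 .16 3.3
python3 - <<'E'
from rig import bot
from h import *
import math
u=np.array([math.cos(math.radians(3.3)),math.sin(math.radians(3.3))]);c=np.array([.5684,.0978])
for s in(.11,.1,.088,.085,-.1,-.13):print(s,c+s*u)
E
```

```text
t: 5.57
position: [0.4156, -0.1508, 0.1616]
tool_rot: [0.687, 0.726, 0.0, 0.0]
ft_force: [-0.4, 0.3, -2.7]
width: 0.0178
grip_force: 29.7
t 5.57 p [ 0.4156 -0.1508  0.1616] yaw 3.16 tilt 0.05 F [-0.4  0.3 -2.7] w 0.0178
shift units [0.9606 0.0708 0.0061] roll units -0.0016 min rows 6.0 1.0
0.11 [0.6782176  0.10413204]
0.1 [0.66823418 0.1035564 ]
0.088 [0.65625408 0.10286563]
0.085 [0.65325905 0.10269294]
-0.1 [0.46856582 0.0920436 ]
-0.13 [0.43861556 0.09031668]
```

```bash
python3 -m jog '[[0.06,0.005,0,0,-1],[0.12,0.009,0,0,-1],[0.13,0.01,0,0,-1],[0.13,0.01,0,0,-1],[0.13,0.01,0,0,-1],[0.13,0.009,0,0,-1],[0.13,0.009,0,0,-1],[0.09,0.006,0,0,-1],[0.04,0.003,0,0,-1],[0,0,0,0,-1]]'; python3 to.py .6575 .1029 .15 3.3
```

```text
t: 6.4
position: [0.4189, 0.0911, 0.1609]
tool_rot: [0.684, 0.729, -0.0, -0.0]
ft_force: [0.0, -0.9, -2.5]
width: 0.0177
grip_force: 29.7
t 6.4 p [0.4189 0.0911 0.1609] yaw 3.63 tilt 0.06 F [ 0.  -0.9 -2.5] w 0.0177
shift units [-0.0134  0.9554  0.0426] roll units 0.0037 min rows 6.0 1.0
```

```bash
python3 -m jog '[[0,0.06,0,0,-1],[0,0.12,0,0,-1],[0,0.13,0,0,-1],[0,0.13,0,0,-1],[-0.003,0.13,0,0,-1],[-0.003,0.13,0,0,-1],[-0.003,0.12,0,0,-1],[-0.003,0.09,0.02,0,-1],[0,0.04,0.02,0,-1],[0,0,0,0,-1]]'; python3 to.py .6575 .1029 .12 3.3
python3 - <<'E'
from rig import bot
from h import *
f=bot.grab_frame('scene');np.savez('pics/s1.npz',**f);g=bot.grab_frame('top');np.savez('pics/t1.npz',**g)
a=cv2.resize(f['pixels'][150:350,110:270,::-1],(480,600));b=cv2.resize(g['pixels'][100:250,130:210,::-1],(320,600))
cv2.imwrite('pics/v1.png',np.hstack([a,b]))
E
```

```text
t: 7.23
position: [0.6579, 0.0984, 0.1487]
tool_rot: [0.686, 0.727, -0.001, -0.001]
ft_force: [-0.6, -0.6, -2.8]
width: 0.0176
grip_force: 29.7
t 7.23 p [0.6579 0.0984 0.1487] yaw 3.32 tilt 0.15 F [-0.6 -0.6 -2.8] w 0.0176
shift units [ 0.0182 -0.0003  0.1148] roll units 0.0003 min rows 1.0 1.0
```

View pics/v1.png

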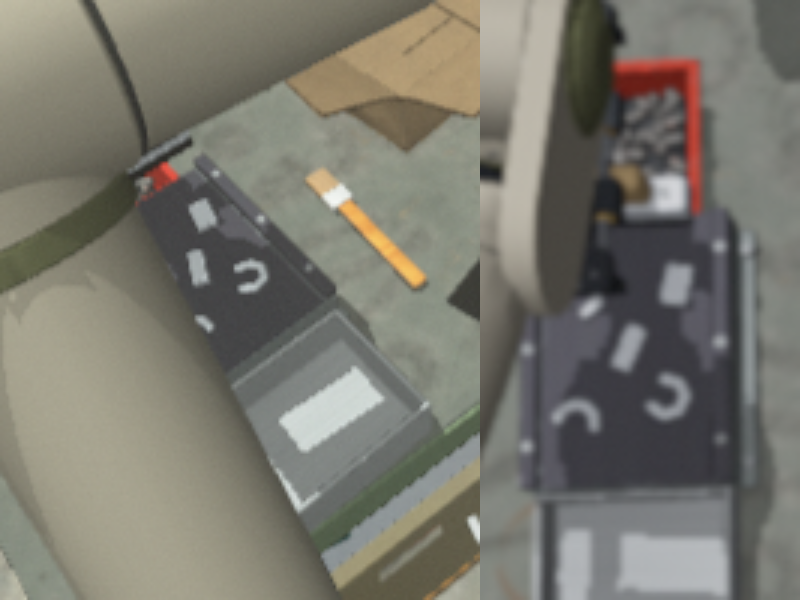

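The scraper is held above the bed's far end. Its visible right end is at about crop (687,175–212). The chips and the brush have not moved. Next I'll check how well the scraper is centred in the grip.

Run:
```python
from h import *
f=dict(np.load('pics/t1.npz'));im=f['pixels']
a=np.radians(3.3);u=np.array([np.cos(a),np.sin(a)]);v=np.array([np.sin(a),-np.cos(a)])
c=np.array([.6579,.0984])
print(proj(f,[np.r_[c+56e-3*v+s*u,.1446] for s in(.013,-.013)]))
print(proj(f,[np.r_[c+35e-3*v+s*u,.1846] for s in(.009,-.009)]))
for r in range(144,154): print(r,im[r,166:188].mean(1).astype(int).tolist())
```

```text
[[181.1790942  142.96941936]
 [181.21786312 152.23190011]]
[[169.93280362 140.26228742]
 [169.92647373 146.90558428]]
144 [118, 118, 110, 91, 75, 89, 125, 154, 169, 175, 182, 186, 185, 177, 154, 115, 104, 108, 102, 93, 89, 94]
145 [111, 117, 110, 92, 70, 79, 127, 172, 197, 205, 208, 209, 210, 206, 185, 140, 111, 106, 101, 92, 87, 93]
146 [95, 108, 103, 85, 68, 69, 105, 154, 189, 200, 203, 209, 214, 211, 191, 143, 105, 98, 98, 90, 86, 92]
147 [76, 92, 88, 75, 66, 65, 92, 141, 175, 183, 188, 203, 212, 211, 190, 142, 94, 91, 96, 89, 87, 92]
148 [62, 77, 76, 71, 65, 66, 91, 140, 173, 181, 184, 199, 211, 210, 190, 141, 92, 88, 92, 89, 87, 92]
149 [57, 71, 73, 71, 69, 73, 104, 147, 182, 193, 192, 201, 211, 211, 191, 141, 91, 85, 92, 88, 87, 92]
150 [71, 87, 89, 89, 89, 98, 127, 159, 191, 207, 209, 210, 212, 210, 189, 141, 92, 88, 92, 88, 87, 89]
151 [98, 121, 125, 123, 122, 129, 144, 163, 190, 205, 206, 204, 203, 199, 178, 132, 90, 90, 94, 88, 86, 87]
152 [110, 134, 137, 136, 135, 136, 140, 149, 167, 180, 179, 175, 172, 166, 147, 112, 84, 89, 94, 89, 88, 87]
153 [91, 111, 114, 113, 112, 110, 111, 113, 121, 128, 127, 124, 122, 119, 111, 97, 78, 84, 94, 91, 91, 90]
```

```bash
python3 -m jog '[[0.009,0,0.03,0,-1],[0.009,0,0.06,0,-1],[0,0,0.06,0,-1],[0,0,0.03,0,-1],[0,0,0,0,-1],[0,0,0,0,-1]]'; python3 to.py .6575 .1029 .0971 3.3
```

```text
t: 7.83
position: [0.6561, 0.105, 0.1066]
tool_rot: [0.686, 0.728, -0.0, 0.0]
ft_force: [-0.0, -1.0, -1.2]
width: 0.0178
grip_force: 29.7
t 7.83 p [0.6561 0.105  0.1066] yaw 3.36 tilt 0.0 F [-0.  -1.  -1.2] w 0.0178
shift units [-0.0089  0.0051  0.0379] roll units 0.0007 min rows 1.0 1.0
```

```bash
python3 -m jog '[[-0.007,0.004,0.02,0,-1],[0,0,0,0,-1],[0,0,0,0,-1]]'; python3 to.py .6575 .1029 .0971 3.3;  python3 -m jog '[[0,0,0.01,0,-1],[0,0,0,0,-1],[0,0,0,0,-1]]'; python3 to.py .6575 .1029 .0971 3.3
```

```text
t: 8.08
position: [0.6575, 0.1033, 0.1015]
tool_rot: [0.686, 0.727, 0.0, 0.0]
ft_force: [0.4, 0.6, -2.8]
width: 0.0181
grip_force: 29.7
t 8.08 p [0.6575 0.1033 0.1015] yaw 3.34 tilt 0.03 F [ 0.4  0.6 -2.8] w 0.0181
shift units [-0.0015 -0.0003  0.0178] roll units 0.0005 min rows 1.0 1.0
t: 8.33
position: [0.6574, 0.1035, 0.0987]
tool_rot: [0.686, 0.727, -0.0, -0.0]
ft_force: [0.9, 0.6, -2.8]
width: 0.0179
grip_force: 29.7
t 8.33 p [0.6574 0.1035 0.0987] yaw 3.35 tilt 0.01 F [ 0.9  0.6 -2.8] w 0.0179
shift units [-0.0024  0.0004  0.0065] roll units 0.0006 min rows 1.0 1.0
```

```bash
python3 -m jog '[[-0.002,0,0.006,0,-1],[0,0,0,0,-1],[0,-0.02,0,0,-1],[0,-0.04,0,0,-1],[0,-0.04,0,0,-1],[0,-0.04,0,0,-1],[0,-0.04,0,0,-1],[0,-0.04,0,0,-1],[0,-0.04,0,0,-1]]'; python3 to.py .57 .0979 .0971 3.3
```

```text
t: 9.08
position: [0.5918, 0.0992, 0.0974]
tool_rot: [0.686, 0.728, 0.0, 0.0]
ft_force: [1.0, -0.9, -2.3]
width: 0.0179
grip_force: 29.7
t 9.08 p [0.5918 0.0992 0.0974] yaw 3.35 tilt 0.02 F [ 1.  -0.9 -2.3] w 0.0179
shift units [ 0.     -0.0873  0.0013] roll units 0.0006 min rows 1.0 1.0
```

```bash
python3 -m jog '[[0,-0.04,0,0,-1],[0,-0.04,0,0,-1],[0,-0.04,0,0,-1],[0,-0.04,0,0,-1],[0,-0.04,0,0,-1],[0,-0.04,0,0,-1],[0,-0.04,0,0,-1],[0,-0.04,0,0,-1]]'; python3 to.py .4566 .0913 .0971 3.3
python3 - <<'E'
from rig import bot
from h import *
f=bot.grab_frame('scene');g=bot.grab_frame('top')
a=cv2.resize(f['pixels'][150:350,110:270,::-1],(480,600));b=cv2.resize(g['pixels'][130:280,130:210,::-1],(320,600))
cv2.imwrite('pics/v2.png',np.hstack([a,b]))
E
```

```text
t: 9.75
position: [0.512, 0.0945, 0.0975]
tool_rot: [0.686, 0.728, 0.0, 0.0]
ft_force: [1.2, 0.4, -2.9]
width: 0.0176
grip_force: 29.7
t 9.75 p [0.512  0.0945 0.0975] yaw 3.35 tilt 0.04 F [ 1.2  0.4 -2.9] w 0.0176
shift units [ 0.0003 -0.222   0.0015] roll units 0.0006 min rows 2.0 1.0
```

View pics/v2.png

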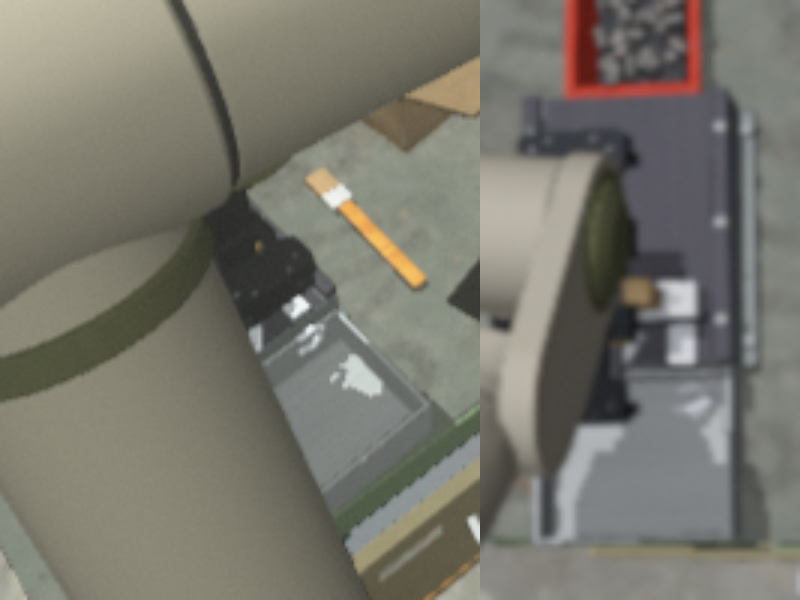

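A chip lies against the scraper's face at (681,345), and another looks to be dropping into the tray at (700,400). The bed behind the scraper is clear on the side the camera can see. I'll finish the sweep.

```bash
python3 -m jog '[[0,-0.04,0,0,-1],[0,-0.04,0,0,-1],[0,-0.04,0,0,-1],[0,-0.04,0,0,-1],[0,-0.04,0,0,-1],[0,-0.04,0,0,-1],[0,-0.03,0,0,-1],[0,0,0,0,-1]]'; python3 -m jog '[[0,0,-0.04,0,-1],[0,0,-0.12,0,-1],[0,0,-0.15,0,-1],[0,0,-0.06,0,-1]]'; python3 to.py .4225 -.1533 .18 3.3
```

```text
t: 10.52
position: [0.4445, 0.0906, 0.0974]
tool_rot: [0.686, 0.728, -0.0, -0.0]
ft_force: [0.4, -0.5, -2.6]
width: 0.0177
grip_force: 29.7
t: 10.85
position: [0.4472, 0.0905, 0.1938]
tool_rot: [0.686, 0.727, 0.002, 0.002]
ft_force: [1.3, -0.2, -1.7]
width: 0.0182
grip_force: 29.7
t 10.85 p [0.4472 0.0905 0.1938] yaw 3.35 tilt 0.36 F [ 1.3 -0.2 -1.7] w 0.0182
shift units [-0.9678 -0.1559  0.055 ] roll units 0.0006 min rows 6.0 1.0
```

Next I'll move back over the mat and look at the tray from there.

```bash
python3 -m jog '[[-0.06,-0.01,0,0,-1],[-0.12,-0.02,0,0,-1],[-0.13,-0.02,0,0,-1],[-0.13,-0.02,0,0,-1],[-0.13,-0.02,0,0,-1],[-0.13,-0.02,0,0,-1],[-0.13,-0.02,0,0,-1],[-0.09,-0.02,0,0,-1],[-0.04,0,0,0,-1],[0,0,0,0,-1]]'; python3 to.py .4225 -.1533 .12 16.8
python3 - <<'E'
from rig import bot
from h import *
f=bot.grab_frame('scene');g=bot.grab_frame('top')
a=cv2.resize(f['pixels'][170:340,120:264,::-1],(480,567));b=cv2.resize(g['pixels'][130:280,130:210,::-1],(320,600))
cv2.imwrite('pics/v3.png',np.hstack([cv2.copyMakeBorder(a,0,33,0,0,0),b]))
E
```

```text
t: 11.68
position: [0.4224, -0.1531, 0.1898]
tool_rot: [0.687, 0.727, 0.0, 0.0]
ft_force: [-0.1, -0.2, -2.2]
width: 0.0176
grip_force: 29.7
t 11.68 p [ 0.4224 -0.1531  0.1898] yaw 3.19 tilt 0.05 F [-0.1 -0.2 -2.2] w 0.0176
shift units [-5.000e-04  1.000e-04  2.793e-01] roll units -0.1512 min rows 2.0 2.0
```

View pics/v3.png

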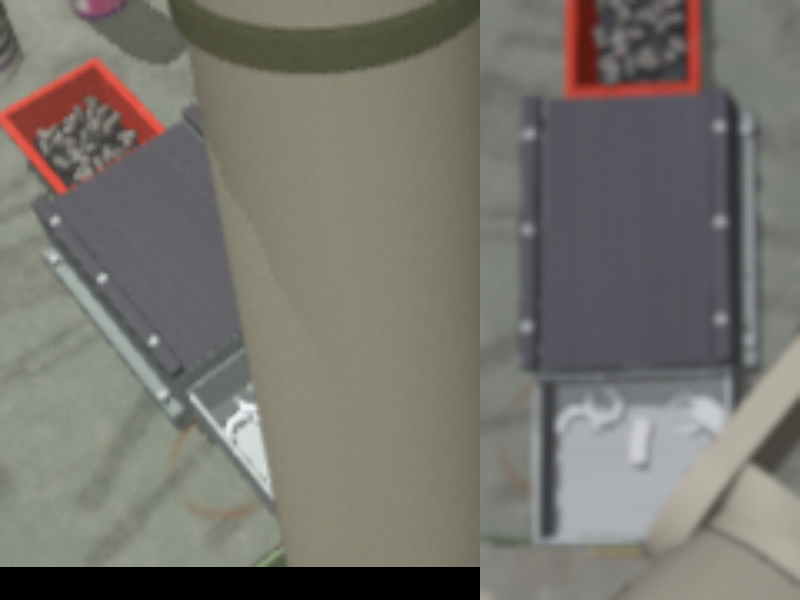

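The bed is empty. The tray holds C-chips at (575,415) and (605,405), a sliver at (640,440) and a cluster at (700,410). Now I'll put the scraper back.

```bash
python3 -m jog '[[0,0,0,-0.0756,-1],[0,0,0,-0.0756,-1],[0,0,0.06,0,-1],[0,0,0.12,0,-1],[0,0,0.12,0,-1],[0,0,0.12,0,-1],[0,0,0.08,0,-1],[0,0,0.04,0,-1],[0,0,0,0,-1],[0,0,0,0,-1]]'; python3 to.py .4225 -.1533 .0411 16.8
```

```text
t: 12.62
position: [0.4223, -0.1502, 0.0549]
tool_rot: [0.594, 0.804, 0.0, -0.0]
ft_force: [-0.0, 0.2, -2.1]
width: 0.0181
grip_force: 29.7
t 12.62 p [ 0.4223 -0.1502  0.0549] yaw 17.06 tilt 0.03 F [-0.   0.2 -2.1] w 0.0181
shift units [-0.0122 -0.0027  0.0552] roll units 0.0028 min rows 1.0 1.0
```

```bash
python3 -m jog '[[-0.012,-0.003,0.02,0.002,-1],[0,0,0.015,0,-1],[0,0,0.01,0,-1],[0,0,0,0,-1],[0,0,0,0,-1]]'; python3 to.py .4225 -.1533 .0411 16.8
```

```text
t: 13.03
position: [0.4219, -0.1541, 0.0435]
tool_rot: [0.596, 0.803, 0.0, -0.0]
ft_force: [-0.1, 4.1, -2.3]
width: 0.0176
grip_force: 29.7
t 13.03 p [ 0.4219 -0.1541  0.0435] yaw 16.79 tilt 0.03 F [-0.1  4.1 -2.3] w 0.0176
shift units [0.0024 0.003  0.0097] roll units -0.0001 min rows 1.0 1.0
```

```bash
python3 -m jog '[[0.002,0.002,0.006,0,-1],[0,0,0.002,0,-1],[0,0,0,0,-1]]'; python3 to.py .4225 -.1533 .0411 16.8
```

```text
t: 13.28
position: [0.4225, -0.1538, 0.0415]
tool_rot: [0.596, 0.803, -0.0, 0.0]
ft_force: [-0.4, 1.5, -2.8]
width: 0.0176
grip_force: 29.7
t 13.28 p [ 0.4225 -0.1538  0.0415] yaw 16.77 tilt 0.02 F [-0.4  1.5 -2.8] w 0.0176
shift units [0.0019 0.0006 0.0017] roll units -0.0003 min rows 1.0 1.0
```

Nearly touching, so I'll lower a little more, then release and back off.

```bash
python3 -m jog '[[0.001,0,0.003,0,-1],[0,0,0,0,-1],[0,0,0,0,1],[0,0,0,0,1],[0,0,0,0,1],[0,0,0,0,1],[0,0,0,0,1],[0,0,0,0,1],[0,0,0,0,1]]';python3 -m jog '[[0,0,0,0,1],[0,0,0,0,1],[0,0,-0.04,0,1],[0,0,-0.1,0,1],[0,0,-0.15,0,1],[0,0,-0.15,0,1],[0,0,-0.15,0,1],[0,0,-0.1,0,1]]'; python3 to.py .3 .3 .24 16.8
```

```text
t: 14.03
position: [0.4224, -0.1536, 0.0408]
tool_rot: [0.596, 0.803, -0.0, 0.0]
ft_force: [0.3, 0.0, 0.7]
width: 0.0624
grip_force: 0.0
t: 14.7
position: [0.4226, -0.1537, 0.2167]
tool_rot: [0.596, 0.803, 0.0, 0.002]
ft_force: [0.8, -0.3, -0.5]
width: 0.0882
grip_force: 0.0
t 14.7 p [ 0.4226 -0.1537  0.2167] yaw 16.78 tilt 0.22 F [ 0.8 -0.3 -0.5] w 0.0882
shift units [ 1.8787  0.0544 -0.099 ] roll units -0.0002 min rows 12.0 1.0
```

```bash
python3 -m jog '[[0.07,-0.02,-0.03,0,1],[0.13,-0.03,-0.02,0,1],[0.15,-0.02,0,0,1],[0.15,-0.02,0,0,1],[0.15,-0.02,0,0,1],[0.15,-0.02,0,0,1],[0.15,-0.02,0,0,1],[0.15,-0.02,0,0,1],[0.15,-0.02,0,0,1],[0.15,-0.02,0,0,1]]';python3 -m jog '[[0.15,-0.02,0,0,1],[0.15,-0.02,0,0,1],[0.15,-0.02,0,0,1],[0.15,-0.02,0,0,1],[0.15,-0.02,0,0,1],[0.15,-0.02,0,0,1],[0.1,-0.02,0,0,1],[0.05,0,0,0,1],[0,0,0,0,1]]'
python3 - <<'E'
from rig import bot
from h import *
print(bot.get_obs()['position'])
f=bot.grab_frame('scene');g=bot.grab_frame('top');np.savez('pics/tf.npz',**g)
a=cv2.resize(g['pixels'][210:270,135:205,::-1],(350,300));b=cv2.resize(g['pixels'][215:265,220:290,::-1],(420,300),interpolation=cv2.INTER_NEAREST)
c=cv2.resize(f['pixels'][170:350,110:375,::-1],(442,300)); d=cv2.resize(g['pixels'][:,:,::-1],(328,246))
cv2.imwrite('pics/v4.png',np.vstack([np.hstack([a,b]),np.hstack([c,cv2.copyMakeBorder(d,0,54,0,0,0)])]))
h=cv2.cvtColor(g['pixels'],cv2.COLOR_RGB2HSV).astype(int);H,S,V=h[...,0],h[...,1],h[...,2];roi=(222,220,284,262)
print('mat',rects(g,((V<60)|((V>130))),.005,roi,100,1));print('wood',rects(g,(S>70)&(V>120)&(H<30),.077,roi,30));print('white',rects(g,(V>150)&(S<60),.037,roi,10))
E
```

```text
t: 15.53
position: [0.2698, 0.1677, 0.226]
tool_rot: [0.597, 0.802, 0.0, 0.0]
ft_force: [1.2, -0.2, -1.3]
width: 0.0883
grip_force: 0.0
t: 16.28
position: [0.1611, 0.409, 0.2255]
tool_rot: [0.595, 0.804, -0.0, -0.0]
ft_force: [0.5, -0.1, -1.1]
width: 0.0883
grip_force: 0.0
[0.16111662 0.4090443  0.22548184]
mat [(np.float64(422.6), np.float64(-153.2), np.float64(76.3), np.float64(144.5), np.float64(17.0))]
wood [(np.float64(423.4), np.float64(-153.4), np.float64(17.7), np.float64(61.7), np.float64(17.0))]
white [(np.float64(436.0), np.float64(-195.2), np.float64(24.3), np.float64(24.4), np.float64(19.3)), (np.float64(410.2), np.float64(-110.0), np.float64(25.3), np.float64(21.7), np.float64(20.1))]
```

View pics/v4.png

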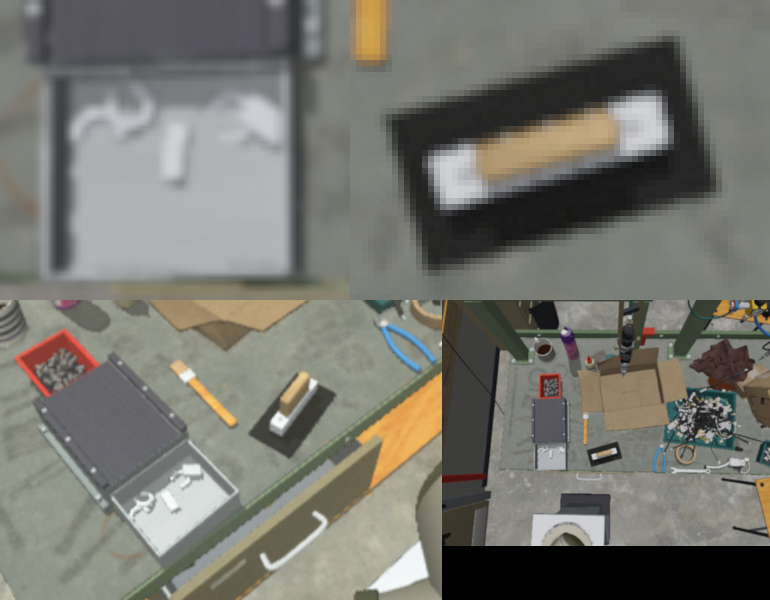

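The bed is empty, and the tray holds two C-chips at left (110,115), a sliver at (173,150), and a C plus a sliver at right (250,115), making five. The scraper stands within about 1 mm of the mat's centre and parallel to it. The cutters, spanner and brush have not moved.

```bash
python3 -c "
from rig import bot
print(bot.sign_off())"
```

```text
the job is handed in; nothing more can be done
None
```

The job is handed in: all five chips are in the steel tray, the scraper stands upright on the middle of its mat and in line with it, and the cutters, spanner and brush were left where they were; it took about 16 s of the 48 s allowed.

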